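# Clip the oil stone into the honing slide, tug it, and run it under the tool rest

## Task

Set up the honing slide for sharpening: seat the oil stone in the carriage at the loading station, pressed fully home so that the sprung dogs at both ends snap over its wooden base (a dog that was left thrown back must be flicked over first). Then give the stone a firm tug straight up to prove that both dogs hold, reseating it if an end lifts free, and push the carriage along its rods until it clicks into the detent at the tool-rest bar. Leave the mallet and the wood offcut where they stand.

Things in the scene. Friction and masses are not known exactly. Their poses are not given: they have to be found in the camera images.
- oil_stone: grey sharpening stone in a brown wooden base, 0.34 to 0.5 kg, lying flat. Base 62 x 190 x 14 mm (x, y, z); the stone on it is 50 mm wide, 165 long, 18 thick, so the top is 32 mm up and a bare ledge 12 mm long, 14 mm up, is left at each end. Origin: centre of the underside, y along its length, z up. Fits either way round
- seat (a point): centre of the carriage's aluminium deck, 36 mm above the bench: the seated stone's underside lies here, its length along y. x across the slide, y along it to the loading end, z up. Black flared end stops (29 mm high) at y = +-96.5 mm and cheeks (29 mm high, 22 long) at x = +-32.5, y = +-70 mm leave 1.5 mm round the base; between the cheeks the sides are open for fingers
- dog_left: sprung dark steel hook, 16 mm wide, red thumb tab, at the carriage's +y end. Origin: its pivot, 91 mm from seat in y, 4 mm under the deck; shut, axes as seat's. Over-centre: shut, it gives and snaps back as the stone passes its bevelled nose; thrown back it leans out 0.52 rad and cannot bite until pushed in past 0.36 rad, when it flips shut (4 to 9 N). Starts shut or thrown back
- dog_right: the same hook mirrored at the -y end (towards the tool rest); starts shut or thrown back, whatever the other does. A stone set on shut dogs rests about 25 mm above the deck; each end then needs about 7 to 11 N of push down, within 30 mm of that end, to snap home. Shut, the nose reaches 4 mm over the ledge and leaves the seated stone about 3 mm of lift
- dog_left_tab (a point): tip of dog_left's red thumb tab, the place to flick it from outside towards the seat, inward and a little up, as it swings about its pivot. Shut: 49 mm above the deck, 108 mm from the seat in y. Thrown back: 34 mm above the deck, 132 mm from the seat in y; the lugs below it reach 6 mm above the deck
- dog_right_tab (a point): the same for dog_right, at the -y end
- carriage (a joint): how far the carriage has slid from the loading station, along -y of seat, m: 0 in the loading detent (where it starts), 0.110 in the detent under the tool rest, end stop just behind it at 0.111. The ball detent holds it with about 12 to 14 N at each station and draws it in over the last 2 mm; between them it drags with about 2 N
- push_face (a point): middle of the outer face of the carriage's +y end, 123 mm from seat in y, 34 mm above the bench: two aluminium lugs (22 mm wide, 26 to 42 mm above the bench), 10 mm either side of the middle. Push here towards -y of seat. The slide's base and end bar in front of it are no higher than 28 mm above the bench
- rest_bar (a point): middle of the steel tool-rest bar, 12 mm thick, 108 mm above the bench, that spans the slide along x on two uprights 56 mm either side; the stone's end comes to lie just under it when the carriage is home. Fixed
- wood_block: pale basswood offcut, 45 x 70 x 32 mm; origin under its centre. Leave it alone
- mallet_small: small walnut mallet standing on its head, 68 mm in diameter, 195 mm high; origin under its centre. Leave it alone

How it is judged:
By the outcome, as a careful person would: the job done as asked, in the order asked, and still so for the second after the job is handed in, with the robot touching nothing.
It also fails if it takes over 72 s, if anything falls off the work surface, if the arm or the gripper's body presses on something with over 40 N, if the wrist force passes 120 N, or if a joint passes its speed limit or range.

## Robot

A 6-joint arm with a two-finger parallel gripper is mounted at the origin on a cart in front of the work surface, level with it; the furniture and walls round the work are solid. World frame = base frame: x ahead of the robot, y to its left, z up, the work surface at z = 0. Lengths are in m, angles in rad, forces in N, time in s.
With the tool pointing down it reaches from about 0.25 to 0.725 m from the base axis. Payload 4 kg.
Tool frame: the origin (TCP) lies midway between the tips of the shut fingers; the grasp point (between the pads) lies 19 mm behind it; z points along the fingers, y is the line along which they close (so a half turn about z gives the same grasp; the last joint's range is limited). The gripper opens to 85 mm and grips with 20 to 120 N. Pads are 22 mm wide; open, the fingers measure 114 mm over their backs; the gripper's body (76 mm by 85 mm) begins 54 mm behind the grasp point. The pads swing forward as they close: fully open they stand 13 mm farther back than shut.
Start: joints at [1.167, 0.241, 0.005, 1.335, 0, 1.571], TCP at [0.196, 0.46, 0.194] pointing down, gripper open.
Joint ranges: [-2.72, 2.72], [-1.05, 1.87], [-1.09, 1.28], [-1.99, 2.15], [-1.42, 1.44], [-3.14, 3.14]. Speed limits (rad/s): [2.79, 2.79, 3.14, 3.14, 3.14, 3.14].

## Interface

Orientations are given as a unit quaternion [x, y, z, w].
In Python, from workcell import bot gives the robot as it stands.
- The arm moves only by the tool move_arm, never from a script. Its argument "motion" is a list of rows, each an object of numbers: "x", "y", "z": the shift along the tool's x, y, z in cm; "yaw": the turn about the tool's z in degrees. A call has 1 to 20 rows; each row is the pose to reach, as a shift and turn from the pose commanded when the call began, along the tool's axes at that moment; what a row does not reach only later rows make up. A row lasts 1/8 s, in which the tool goes at most 62.5 mm and 10.7 degrees, less where a joint would pass 70% of its speed; a pose out of reach is approached as far as the arm can. A call with a gripper value outside its range is refused whole. "gripper" is the opening, from -1 (shut) to 1 (fully open), set as the call begins (left out, the last holds). The fingers move at their own pace and stop on an object; the grip force is fixed at half the most. Time passes only in rows, so rows that repeat a pose let the fingers close. It gives the time, the measured TCP pose, the force, the opening and the grip force at its end, in the units of the state.
- bot.get_obs(): the state, without advancing time (a new reading comes with each control period).
- bot.camera(name): name is "scene" or "side" or "wrist"; returns the picture (480x640x3 uint8, blue, green, red); there is no depth.
- bot.camera_model(name): a dict with "K" (3x3 intrinsics, pixels), "world_from_camera" (4x4, takes a point from camera to world coordinates). Camera axes: x right, y down, z forward; pixel columns grow to the right and rows downward; lengths in m; the calibration is good to about 2 mm. The wrist camera is an equidistant fisheye: a pixel r from the principal point sees the ray r / f radians off the axis. A picture is of the moment at which its call begins: read the wrist's pose just before it. camera_model takes no time and is no camera call; for the wrist camera it gives the pose at the moment of the call.
- bot.job_done(): hands the job in; it is judged then, once.
Trained networks look in the newest picture that a camera, given by its name, has taken for a name from the list of things; names that differ only in an ending like _2 or _b are one class to them, and where a whole thing is asked for, a point or a joint stands for the part that bears it (a point fixed in the world has none). Each returns a list of dicts, best first, with "score" (0 to 1); they miss things now and then, are a little off and sometimes report something else, mostly with a low value. They report only what shows in the picture. A call takes as long as a camera call.
- bot.cut_out(camera, name): "mask" (480x640 bool, what is visible of it) and "centre" ([row, column] in pixels, amid what is visible of it).
The state is a dict: "clock": time; "joint_pos": joint angles; "joint_vel": joint speeds; "tau": joint torques, N m; "eef_pos": TCP position; "tool_rot": TCP orientation; "ft_force": force on the tool from outside, world axes, zero at the start; "ft_torque": the same for the moment, N m; "grip_width": finger opening in m; "grasp_force": force on a finger pad.
Only numpy, scipy, OpenCV 4.12 (cv2) and the standard library are available. Lean on these libraries where they do the work, as an engineer would, in place of code of your own. Each camera call takes 0.05 s, during which the arm holds its last target. There are 200 camera calls.

## Working session

There is one attempt and no reset: what is moved stays moved. The work goes in short steps, Python scripts to look and compute and a tool call to move; the robot and the scene stay as the last step left them, time stands still between calls to the robot, and variables do not carry over. Pictures are saved under pics/ and viewed, at most 10 in all, crops included, and the job is handed in when it is done.

Besides the shell and the picture viewer there is one more tool, called after ">>>" by a JSON object that holds its "name" and its "arguments", one argument or row to a line. move_arm: Moves the arm, as the interface text tells. Its arguments: {"type":"object","properties":{"motion":{"type":"array"},"gripper":{"type":"number"}},"required":["motion"]}

```bash
mkdir -p pics; ls
python3 - <<'E'
from workcell import bot
import cv2,numpy as np
o=bot.get_obs();print(o['clock'],o['eef_pos'],o['tool_rot'],o['ft_force'],o['grip_width'])
ims=[]
for c in("scene","side"):
    im=bot.camera(c);cv2.imwrite(f"pics/{c}0.png",im)
    m=bot.camera_model(c);print(c,np.round(m['K'],1).tolist(),np.round(m['world_from_camera'],3).tolist())
    for n in("oil_stone","carriage","dog_left_tab","dog_right_tab","push_face","dog_left","dog_right","wood_block","mallet_small"):
        print(c,n,[(round(d['score'],2),np.round(d['centre']).tolist(),int(d['mask'].sum())) for d in bot.cut_out(c,n)[:2]])
print(bot.get_obs()['clock'])
E
```

```text
pics
0.0 [0.19619378 0.45914053 0.19282174] [ 2.00549477e-01  9.79683031e-01 -1.01147896e-03 -2.07724795e-04] [-0.11644339  0.16705831 -0.1040542 ] 0.0853317480869926
scene [[441.9, 0.0, 326.6], [0.0, 441.9, 239.6], [0.0, 0.0, 1.0]] [[0.746, -0.531, 0.403, 0.152], [-0.666, -0.581, 0.467, -0.396], [-0.014, -0.617, -0.787, 0.81], [0.0, 0.0, 0.0, 1.0]]
scene oil_stone [(0.74, [179.0, 225.0], 983)]
scene carriage [(0.87, [316.0, 366.0], 5304)]
scene dog_left_tab [(0.77, [274.0, 326.0], 183)]
scene dog_right_tab [(0.66, [339.0, 412.0], 181), (0.37, [314.0, 363.0], 5222)]
scene push_face [(0.57, [316.0, 365.0], 5380)]
scene dog_left [(0.78, [272.0, 321.0], 181)]
scene dog_right [(0.62, [341.0, 412.0], 158)]
scene wood_block [(0.87, [264.0, 418.0], 817)]
scene mallet_small [(0.77, [228.0, 227.0], 1660), (0.48, [317.0, 364.0], 5110)]
side [[566.5, 0.0, 314.6], [0.0, 566.5, 238.1], [0.0, 0.0, 1.0]] [[0.92, -0.24, 0.31, 0.116], [-0.391, -0.606, 0.693, -0.926], [0.022, -0.759, -0.651, 0.992], [0.0, 0.0, 0.0, 1.0]]
side oil_stone [(0.75, [188.0, 253.0], 756)]
side carriage [(0.56, [302.0, 311.0], 2913)]
side dog_left_tab [(0.69, [266.0, 294.0], 144)]
side dog_right_tab [(0.64, [328.0, 341.0], 105)]
side push_face [(0.87, [304.0, 313.0], 3035)]
side dog_left [(0.62, [268.0, 292.0], 181)]
side dog_right [(0.26, [270.0, 293.0], 164)]
side wood_block [(0.96, [286.0, 380.0], 561)]
side mallet_small [(0.71, [336.0, 336.0], 6024), (0.68, [217.0, 237.0], 1176)]
1.0
```

Run:
```python
import cv2
a=cv2.imread('pics/scene0.png');b=cv2.imread('pics/side0.png')
cv2.imwrite('pics/s1.png',cv2.resize(a[140:440,150:550],(800,600),interpolation=2))
cv2.imwrite('pics/s2.png',cv2.resize(b[140:440,150:550],(800,600),interpolation=2))
```

```text
(no output)
```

View pics/s1.png

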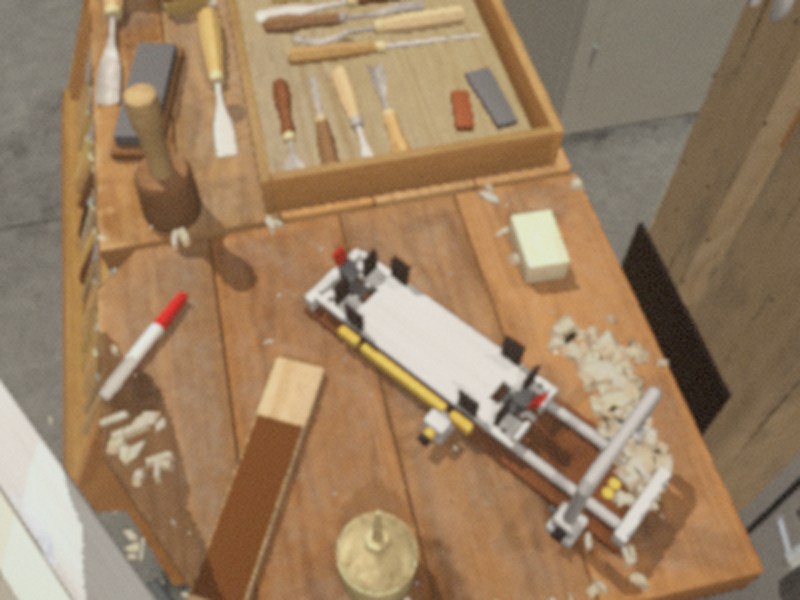

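View pics/s2.png

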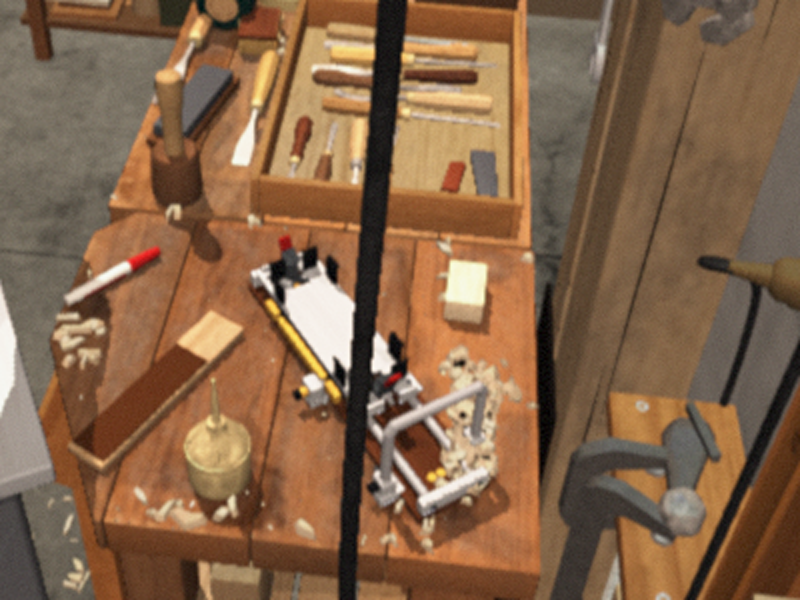

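```bash
cat > h.py <<'E'
from workcell import bot
import cv2,numpy as np
def ray(m,u,v,fish=False):
    K=m['K'];W=np.array(m['world_from_camera']);x=(u-K[0][2])/K[0][0];y=(v-K[1][2])/K[1][1]
    if fish:
        r=np.hypot(x,y);d=np.array([x/r*np.sin(r),y/r*np.sin(r),np.cos(r)]) if r>1e-9 else np.array([0,0,1.])
    else: d=np.array([x,y,1.])
    d=W[:3,:3]@d;return W[:3,3],d/np.linalg.norm(d)
def atz(m,u,v,z,fish=False):
    o,d=ray(m,u,v,fish);return o+d*(z-o[2])/d[2]
def proj(m,P,fish=False):
    W=np.array(m['world_from_camera']);K=np.array(m['K']);p=(np.atleast_2d(P)-W[:3,3])@W[:3,:3]
    if fish:
        rho=np.hypot(p[:,0],p[:,1]);th=np.arctan2(rho,p[:,2]);q=p[:,:2]/np.maximum(rho,1e-9)[:,None]*th[:,None]
    else: q=p[:,:2]/p[:,2:]
    return q*[K[0,0],K[1,1]]+[K[0,2],K[1,2]]
def tri(rays):
    A=np.zeros((3,3));b=np.zeros(3)
    for o,d in rays:
        M=np.eye(3)-np.outer(d,d);A+=M;b+=M@o
    X=np.linalg.solve(A,b);return X,[np.linalg.norm(np.cross(X-o,d)) for o,d in rays]
def red(im):
    h=cv2.cvtColor(im,cv2.COLOR_BGR2HSV);return ((h[...,0]<6)|(h[...,0]>172))&(h[...,1]>170)&(h[...,2]>90)
E
python3 - <<'E'
from h import *
np.set_printoptions(precision=4,suppress=True)
M={c:bot.camera_model(c) for c in('scene','side')};I={c:cv2.imread(f'pics/{c}0.png') for c in M}
pt={}
for c in M:
    n,l,s,ce=cv2.connectedComponentsWithStats(red(I[c]).astype(np.uint8))
    print(c,[(ce[i].round(1).tolist(),int(s[i,4])) for i in range(1,n) if s[i,4]>12])
T=lambda a,b:tri([ray(M['scene'],*a),ray(M['side'],*b)])
print('L',T((320,267.5),(150+285/2,140+243/2)))
print('R',T((418.5,341),(150+392/2,140+380/2)))
print('barfar',T((477.5,337.5),(391.5,335)),'near',T((434,405),(345,354)))
print('stone far-left corner etc',[atz(M['side'],150+a/2,140+b/2,.032) for a,b in((200,66),(236,72),(160,128))])
print('scene',[atz(M['scene'],150+a/2,140+b/2,.032) for a,b in((140,43),(176,44),(118,135))])
print('mallet',atz(M['side'],150+176/2,140+198/2,0),'block',T((150+540/2,140+245/2),(150+466/2,140+290/2)))
print('deck scene',[atz(M['scene'],150+a/2,140+b/2,.036) for a,b in((375,290),(355,335),(535,375),(478,415))])
E
```

```text
scene [([319.3, 267.2], 29), ([235.6, 294.5], 101), ([418.4, 340.1], 14)]
side [([601.2, 178.4], 56), ([292.2, 260.9], 37), ([221.9, 268.4], 96), ([347.0, 328.5], 20)]
L (array([0.4758, 0.0026, 0.0623]), [np.float64(0.0006804744572012337), np.float64(0.0006804744572013077)])
R (array([ 0.5017, -0.2398,  0.0645]), [np.float64(0.0003559443531822683), np.float64(0.00035594435318236754)])
barfar (array([ 0.5676, -0.3109,  0.0974]), [np.float64(0.0008089256772322603), np.float64(0.0008089256772324208)]) near (array([ 0.4329, -0.3365,  0.1182]), [np.float64(0.01824481998219366), np.float64(0.018244819982193624)])
stone far-left corner etc [array([0.5098, 0.4403, 0.032 ]), array([0.5546, 0.406 , 0.032 ]), array([0.4106, 0.3149, 0.032 ])]
scene [array([0.5174, 0.4467, 0.032 ]), array([0.551 , 0.4131, 0.032 ]), array([0.408 , 0.3275, 0.032 ])]
mallet [ 0.396   0.2002 -0.    ] block (array([ 0.6663, -0.1102,  0.0164]), [np.float64(0.0004153293910052623), np.float64(0.00041532939100531887)])
deck scene [array([ 0.4858, -0.0403,  0.036 ]), array([ 0.4355, -0.0656,  0.036 ]), array([ 0.5345, -0.2142,  0.036 ]), array([ 0.4641, -0.2057,  0.036 ])]
```

>>> {"name": "move_arm", "arguments": {
  "motion": [
    {"z": -5},
    {"z": -10},
    {"x": -4,"y": -3,"z": -11},
    {"x": -49,"y": -40,"z": -11,"yaw": 61},
    {"x": -49,"y": -40,"z": -11,"yaw": 61},
    {"x": -49,"y": -40,"z": -11,"yaw": 61},
    {"x": -49,"y": -40,"z": -11,"yaw": 61},
    {"x": -49,"y": -40,"z": -11,"yaw": 61},
    {"x": -49,"y": -40,"z": -11,"yaw": 61},
    {"x": -49,"y": -40,"z": -11,"yaw": 61},
    {"x": -49,"y": -40,"z": -11,"yaw": 61},
    {"x": -49,"y": -40,"z": -11,"yaw": 61},
    {"x": -49,"y": -40,"z": -11,"yaw": 61},
    {"x": -49,"y": -40,"z": -11,"yaw": 61},
    {"x": -49,"y": -40,"z": -11,"yaw": 61}
  ],
  "gripper": -1
}}

```text
invalid input at $.motion[0]: expected keys x, y, z, yaw
```

Run:
```python
from h import *
np.set_printoptions(precision=4,suppress=True)
m=bot.camera_model('wrist');im=bot.camera('wrist');cv2.imwrite('pics/w1.png',im)
import json;json.dump({'K':np.array(m['K']).tolist(),'world_from_camera':np.array(m['world_from_camera']).tolist()},open('w1.json','w'))
print(m);o=bot.get_obs();print(o['clock'],o['eef_pos'],o['tool_rot'],o['joint_pos'])
n,l,s,ce=cv2.connectedComponentsWithStats(red(im).astype(np.uint8))
for i in range(1,n):
    if s[i,4]>12: print(ce[i],s[i,4],atz(m,*ce[i],.07,True),atz(m,*ce[i],.085,True))
```

```text
{'K': array([[371.6483,   0.    , 320.7699],
       [  0.    , 371.6483, 230.1461],
       [  0.    ,   0.    ,   1.    ]]), 'world_from_camera': array([[ 0.3929,  0.8809,  0.2638,  0.1288],
       [ 0.9196, -0.3761, -0.1139,  0.489 ],
       [-0.0012,  0.2873, -0.9578,  0.3734],
       [ 0.    ,  0.    ,  0.    ,  1.    ]])}
1.05 [0.1964 0.4598 0.1937] [ 0.2005  0.9797 -0.     -0.    ] [1.167  0.2406 0.005  1.3352 0.     1.5708]
[509.2857 470.9524] 21 [0.6689 0.5645 0.07  ] [0.6422 0.5608 0.085 ]
```

View pics/w1.png

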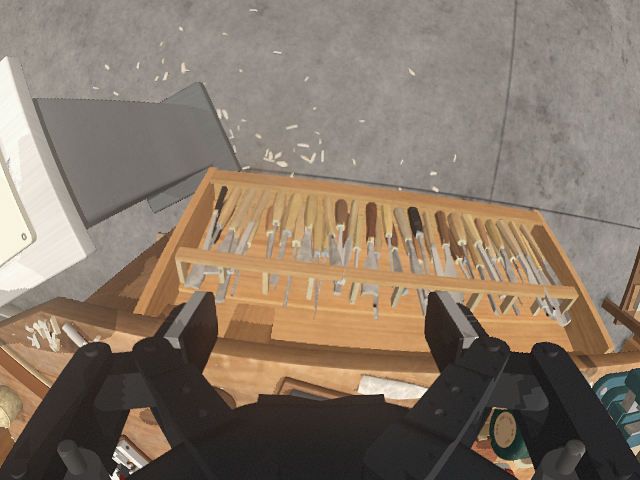

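>>> {"name": "move_arm", "arguments": {
  "motion": [
    {"x": 0,"y": 0,"z": -5,"yaw": 0},
    {"x": 0,"y": 0,"z": -10,"yaw": 0},
    {"x": -4,"y": -3,"z": -11,"yaw": 0},
    {"x": -55,"y": -51,"z": -11,"yaw": 61},
    {"x": -55,"y": -51,"z": -11,"yaw": 61},
    {"x": -55,"y": -51,"z": -11,"yaw": 61},
    {"x": -55,"y": -51,"z": -11,"yaw": 61},
    {"x": -55,"y": -51,"z": -11,"yaw": 61},
    {"x": -55,"y": -51,"z": -11,"yaw": 61},
    {"x": -55,"y": -51,"z": -11,"yaw": 61},
    {"x": -55,"y": -51,"z": -11,"yaw": 61},
    {"x": -55,"y": -51,"z": -11,"yaw": 61},
    {"x": -55,"y": -51,"z": -11,"yaw": 61},
    {"x": -55,"y": -51,"z": -11,"yaw": 61},
    {"x": -55,"y": -51,"z": -11,"yaw": 61},
    {"x": -55,"y": -51,"z": -11,"yaw": 61},
    {"x": -55,"y": -51,"z": -11,"yaw": 61}
  ],
  "gripper": -1
}}

```text
clock: 3.18
eef_pos: [0.5015, -0.224, 0.3042]
tool_rot: [0.67, 0.743, 0.0, -0.0]
ft_force: [-1.3, -0.3, 0.6]
grip_width: -0.0002
grasp_force: 0.0
```

```bash
cat > look.py <<'E'
from h import *
import json,sys
np.set_printoptions(precision=4,suppress=True)
m=bot.camera_model('wrist');im=bot.camera('wrist');n=sys.argv[1];cv2.imwrite(f'pics/{n}.png',im)
json.dump({k:np.array(v).tolist() for k,v in m.items() if k in('K','world_from_camera')},open(n+'.json','w'))
o=bot.get_obs();print(o['clock'],o['eef_pos'],o['tool_rot'],o['joint_pos'])
c,l,s,ce=cv2.connectedComponentsWithStats(red(im).astype(np.uint8))
for i in range(1,c):
    if s[i,4]>12: print(ce[i],s[i,4],atz(m,*ce[i],.07,True),atz(m,*ce[i],.085,True))
E
python3 look.py w2
```

```text
3.225 [ 0.5016 -0.2238  0.3044] [0.6693 0.743  0.0002 0.0002] [-0.4199  0.3292  0.4096  1.6507  0.0003  1.0467]
```

View pics/w2.png

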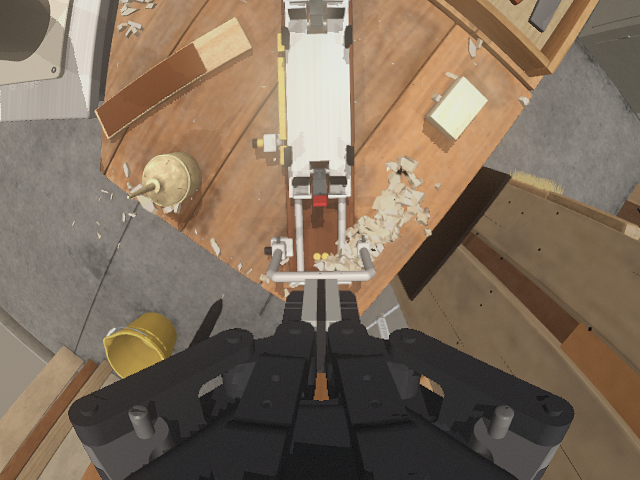

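```bash
python3 - <<'E'
from h import *
import json
np.set_printoptions(precision=4,suppress=True)
m=json.load(open('w2.json'))
Y=np.array([-.107,.994]);S=np.array([.490,-.131])
for n,u,v,z in(('tab thrown',320,200,.068),('tab shut',320,200,.083),('endedgeL',291,197,.042),('endedgeR',348,197,.042),('deckTL',288,31,.036),('deckTR',350,31,.036),('stopL',303,181,.065),('cheek rNear',287,155,.065),('cheekR',350,155,.065),('cheek top',286,36,.065),('cheektopR',349,36,.065),('bar L',272,278,.108),('bar R',370,276,.108)):
    p=atz(m,u,v,z,True);d=p[:2]-S;print(n,p,'seat-frame',d@[Y[1],-Y[0]],d@Y)
E
python3 - <<'E'
import cv2
a=cv2.imread('pics/w2.png')
cv2.imwrite('pics/w2c.png',cv2.resize(a[0:220,250:390],None,fx=2.7,fy=2.7,interpolation=2))
E
```

```text
tab thrown [ 0.5016 -0.2395  0.068 ] seat-frame -5.436703841508083e-05 -0.10911608665391595
tab shut [ 0.5013 -0.2363  0.083 ] seat-frame -1.1576020114195256e-06 -0.10590080741808475
endedgeL [ 0.4667 -0.2449  0.042 ] seat-frame -0.03535544712362919 -0.11075738343536139
endedgeR [ 0.5356 -0.2378  0.042 ] seat-frame 0.03385959428526834 -0.11100874720351507
deckTL [ 0.443  -0.0435  0.036 ] seat-frame -0.03734134536412282 0.09203273353313882
deckTR [ 0.5162 -0.036   0.036 ] seat-frame 0.03616121878740312 0.09163062206483684
stopL [ 0.4801 -0.2201  0.065 ] seat-frame -0.019337570741977273 -0.0874806425575112
cheek rNear [ 0.4593 -0.1921  0.065 ] seat-frame -0.03704093185139862 -0.057455495543181925
cheekR [ 0.5299 -0.1848  0.065 ] seat-frame 0.03391422181437031 -0.05776268912291451
cheek top [ 0.4447 -0.0565  0.065 ] seat-frame -0.03705085952161023 0.07888083904270055
cheektopR [ 0.5142 -0.0495  0.065 ] seat-frame 0.0327516457746156 0.07840278228496136
bar L [ 0.4568 -0.3241  0.108 ] seat-frame -0.05364308096750098 -0.18843124710436165
bar R [ 0.5648 -0.3104  0.108 ] seat-frame 0.05517809211043555 -0.18635505409908842
```

View pics/w2c.png

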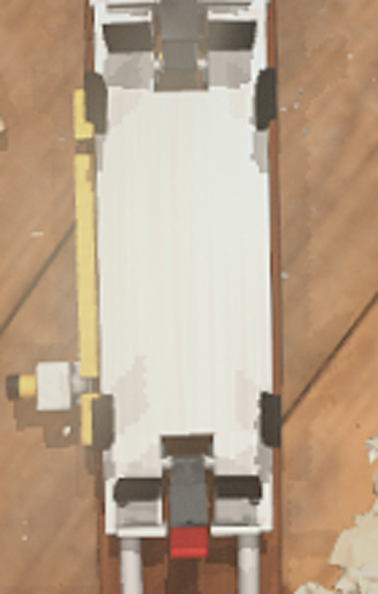

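>>> {"name": "move_arm", "arguments": {
  "motion": [
    {"x": -5.4,"y": -0.2,"z": 6,"yaw": 0},
    {"x": -5.4,"y": -0.2,"z": 12,"yaw": 0},
    {"x": -5.4,"y": -0.2,"z": 18,"yaw": 0},
    {"x": -5.4,"y": -0.2,"z": 23,"yaw": 0},
    {"x": -5.4,"y": -0.2,"z": 24.5,"yaw": 0},
    {"x": -5.4,"y": -0.2,"z": 24.5,"yaw": 0},
    {"x": -4.7,"y": -0.2,"z": 24.5,"yaw": 0},
    {"x": -4.0,"y": -0.2,"z": 24.4,"yaw": 0},
    {"x": -3.4,"y": -0.2,"z": 24.2,"yaw": 0},
    {"x": -2.8,"y": -0.2,"z": 24,"yaw": 0},
    {"x": -2.3,"y": -0.2,"z": 23.8,"yaw": 0},
    {"x": -2.0,"y": -0.2,"z": 23.8,"yaw": 0}
  ]
}}

```text
clock: 4.72
eef_pos: [0.502, -0.2451, 0.0659]
tool_rot: [0.67, 0.742, 0.0, 0.0]
ft_force: [-0.5, 0.6, -0.5]
grip_width: -0.0001
grasp_force: 0.0
```

>>> {"name": "move_arm", "arguments": {
  "motion": [
    {"x": -1,"y": 0,"z": -6,"yaw": 0},
    {"x": 5,"y": -0.1,"z": -9,"yaw": 0},
    {"x": 11,"y": -0.1,"z": -9,"yaw": 0},
    {"x": 17,"y": -0.1,"z": -9,"yaw": 0},
    {"x": 23,"y": -0.1,"z": -9,"yaw": 0},
    {"x": 28.8,"y": -0.1,"z": -9,"yaw": 0},
    {"x": 28.8,"y": -0.1,"z": -6,"yaw": 0},
    {"x": 28.8,"y": -0.1,"z": -1,"yaw": 0},
    {"x": 28.8,"y": -0.1,"z": 0.7,"yaw": 0},
    {"x": 28.8,"y": -0.1,"z": 0.7,"yaw": 0},
    {"x": 28.1,"y": -0.1,"z": 0.7,"yaw": 0},
    {"x": 27.4,"y": -0.1,"z": 0.6,"yaw": 0},
    {"x": 26.8,"y": -0.1,"z": 0.4,"yaw": 0},
    {"x": 26.2,"y": -0.1,"z": 0.2,"yaw": 0},
    {"x": 25.6,"y": -0.1,"z": 0,"yaw": 0},
    {"x": 25.2,"y": -0.1,"z": 0,"yaw": 0}
  ]
}}

```text
clock: 6.72
eef_pos: [0.4754, 0.0047, 0.066]
tool_rot: [0.67, 0.742, 0.0, 0.0]
ft_force: [-0.3, 0.4, 0.3]
grip_width: 0.0002
grasp_force: 0.0
```

Run:
```python
from h import *
import json
np.set_printoptions(precision=4,suppress=True)
o=bot.get_obs();print(o['clock'],o['eef_pos'],o['tool_rot'])
ims=[]
for c in('scene','side','wrist'):
    m=bot.camera_model(c);im=bot.camera(c);cv2.imwrite(f'pics/{c}2.png',im)
    n,l,s,ce=cv2.connectedComponentsWithStats(red(im).astype(np.uint8))
    print(c,[(ce[i].round(1).tolist(),int(s[i,4])) for i in range(1,n) if s[i,4]>8])
S=np.array([.4885,-.119]);Y=np.array([-.1045,.9945])
for c in('scene','side'):
    for sg in(1,-1):
        for d,z in((.122,.063),(.104,.075)):
            print(c,sg,d,proj(bot.camera_model(c),[*(S+sg*d*Y),z]))
a=cv2.imread('pics/scene2.png')[230:400,280:480];b=cv2.imread('pics/side2.png')[230:400,250:400]
cv2.imwrite('pics/c2.png',np.hstack([cv2.resize(a,None,fx=2.2,fy=2.2,interpolation=2),cv2.resize(b,None,fx=2.2,fy=2.2,interpolation=2)]))
```

```text
6.725 [0.4754 0.0047 0.066 ] [0.6702 0.7422 0.0002 0.0002]
scene [([319.6, 267.4], 32), ([235.3, 294.6], 101)]
side [([601.0, 178.5], 61), ([292.1, 260.9], 35), ([221.7, 268.5], 91), ([347.0, 328.5], 16)]
wrist [([115.2, 82.1], 892)]
scene 1 0.122 [[319.8475 267.6491]]
scene 1 0.104 [[326.2667 269.1883]]
scene -1 0.122 [[418.5411 341.5616]]
scene -1 0.104 [[411.2977 332.5095]]
side 1 0.122 [[292.7415 261.1756]]
side 1 0.104 [[296.2248 262.0605]]
side -1 0.122 [[345.7314 330.8067]]
side -1 0.104 [[341.6415 321.3213]]
```

View pics/c2.png

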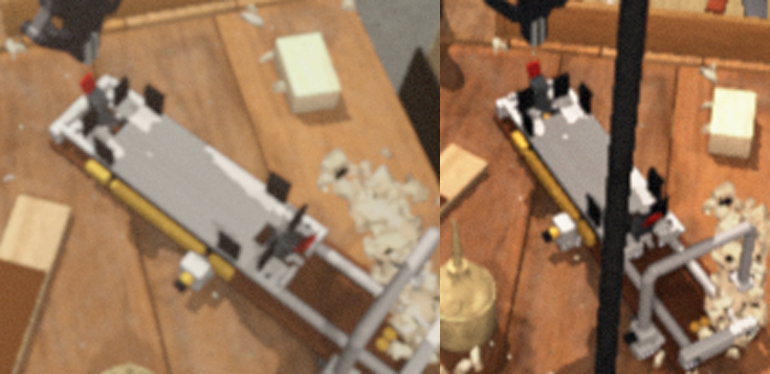

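Run:
```python
from h import *
np.set_printoptions(precision=4,suppress=True)
out=[]
T=np.array([.4754,.0047,.066])
for c in('scene','side'):
    im=cv2.imread(f'pics/{c}2.png');m=bot.camera_model(c)
    p=proj(m,[T,T+[0,0,.019],T+[0,0,.06]]);print(c,p)
    u,v=p[0].astype(int);k=im[v-45:v+45,u-45:u+45];k=cv2.resize(k,(400,400),interpolation=2)
    for q in p: cv2.circle(k,tuple(int(t) for t in (q-[u-45,v-45])*400/90),3,(0,255,0),-1)
    out.append(k)
cv2.imwrite('pics/c3.png',np.hstack(out))
```

```text
scene [[318.9161 266.2045]
 [318.6547 260.8256]
 [318.0596 248.5783]]
side [[292.2411 259.6707]
 [292.2115 253.8077]
 [292.1456 240.7814]]
```

View pics/c3.png

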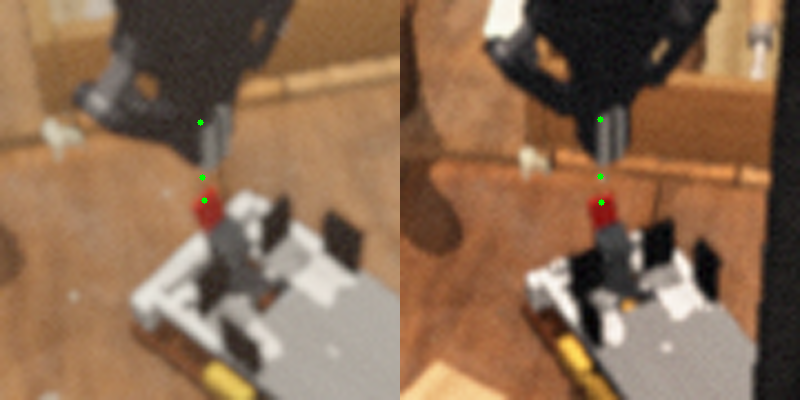

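Run:
```python
from h import *
import json
np.set_printoptions(precision=4,suppress=True)
m=json.load(open('w2.json'))
for dz in(0,.019,.03,.04): print(dz,proj(m,[.5016,-.2238,.3044+dz],True))
m=bot.camera_model('wrist');W=np.array(m['world_from_camera']);print(W[:3,3]-[.4754,.0047,.066], W[:3,2])
im=cv2.imread('pics/wrist2.png')
p=proj(m,[.4754,.0047,.066],True)[0];print(p)
p2=proj(m,[.4754,.0047,.085],True)[0];S=np.array([.4885,-.119]);Y=np.array([-.1045,.9945]);p3=proj(m,[*(S+Y*.132),.07],True)[0];print(p2,p3)
for q,c in((p,(0,255,0)),(p2,(255,0,0)),(p3,(0,255,255))): cv2.circle(im,tuple(int(t) for t in q),3,c,-1)
cv2.imwrite('pics/c4.png',im)
```

```text
0 [[321.8482 266.0158]]
0.019 [[321.9298 281.1875]]
0.03 [[321.9842 291.413 ]]
0.04 [[322.0391 301.8202]]
[-0.0081  0.0736  0.1793] [ 0.0283 -0.287  -0.9575]
[322.1619 267.0237]
[322.2594 282.2952] [322.3601 256.1155]
```

View pics/c4.png

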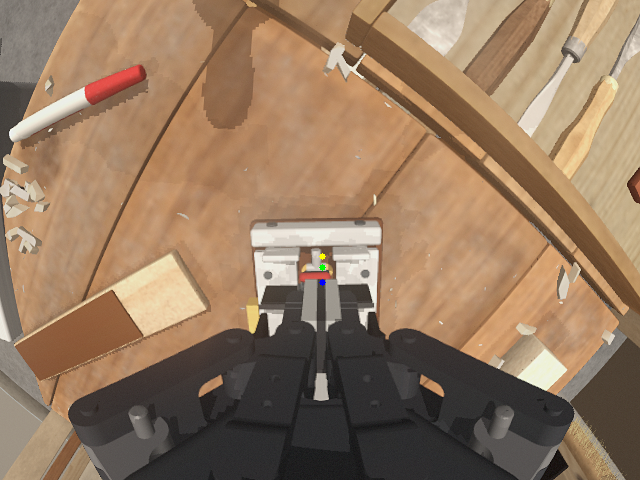

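>>> {"name": "move_arm", "arguments": {
  "motion": [
    {"x": 4,"y": 0,"z": -1,"yaw": 0},
    {"x": 8,"y": 0,"z": 2,"yaw": 0},
    {"x": 8,"y": 0,"z": 5,"yaw": 0},
    {"x": 8,"y": 0,"z": 5.8,"yaw": 0},
    {"x": 8,"y": 0,"z": 6.2,"yaw": 0},
    {"x": 8,"y": 0,"z": 6.4,"yaw": 0},
    {"x": 8,"y": 0,"z": 6.4,"yaw": 0}
  ]
}}

```text
clock: 7.75
eef_pos: [0.4678, 0.0845, 0.0024]
tool_rot: [0.67, 0.742, 0.001, 0.0]
ft_force: [0.6, 0.7, 0.4]
grip_width: -0.0
grasp_force: 0.0
```

Run:
```python
from h import *
np.set_printoptions(precision=4,suppress=True)
o=bot.get_obs();T=o['eef_pos'];print(o['clock'],T,o['ft_force'],o['grip_width'])
out=[]
for c in('scene','side'):
    im=bot.camera(c);cv2.imwrite(f'pics/{c}3.png',im);m=bot.camera_model(c)
    p=proj(m,[T,T+[0,0,.019],T+[0,0,.038]])
    u,v=p[0].astype(int);k=im[v-45:v+45,u-45:u+45];k=cv2.resize(k,(400,400),interpolation=2)
    for q in p: cv2.circle(k,tuple(int(t) for t in (q-[u-45,v-45])*400/90),3,(0,255,0),-1)
    out.append(k)
cv2.imwrite('pics/c5.png',np.hstack(out))
```

```text
7.75 [0.4678 0.0845 0.0024] [0.567  0.6851 0.3521] -3.28334289677559e-05
```

View pics/c5.png

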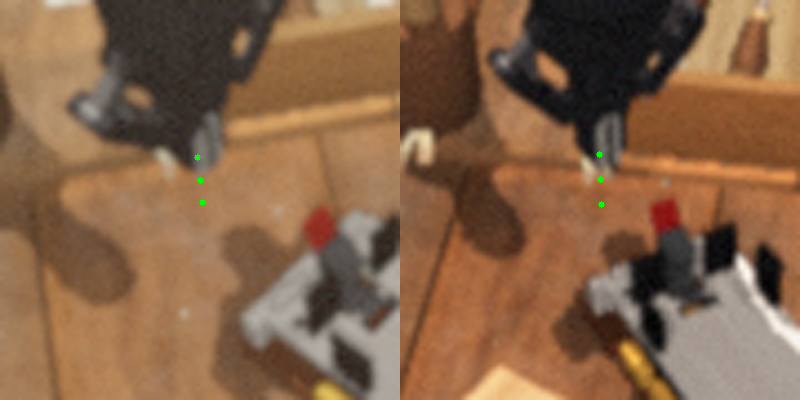

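Run:
```python
from h import *
T=np.array([.4678,.0845,.0024]);r=[]
for c,k in(('scene',(207,168)),('side',(208,172))):
    m=bot.camera_model(c);u,v=proj(m,T)[0].astype(int);r.append(ray(m,u-45+k[0]*90/400,v-45+k[1]*90/400))
X,e=tri(r);print(X-T,e)
```

```text
[0.0054792  0.00133691 0.02236215] [np.float64(0.00038715683749135404), np.float64(0.0003871568374914279)]
```

>>> {"name": "move_arm", "arguments": {
  "motion": [
    {"x": 0,"y": 0,"z": 1,"yaw": 0},
    {"x": 0,"y": 0,"z": 1.6,"yaw": 0},
    {"x": 0,"y": 0,"z": 1.8,"yaw": 0},
    {"x": 0,"y": 0,"z": 1.9,"yaw": 0}
  ]
}}

```text
clock: 8.35
eef_pos: [0.4668, 0.0847, -0.0176]
tool_rot: [0.67, 0.742, -0.0, -0.0]
ft_force: [0.4, 0.3, 0.6]
grip_width: 0.0001
grasp_force: 0.0
```

>>> {"name": "move_arm", "arguments": {
  "motion": [
    {"x": 0,"y": 0,"z": 0.2,"yaw": 0},
    {"x": 0,"y": 0,"z": 0.4,"yaw": 0},
    {"x": 0,"y": 0,"z": 0.5,"yaw": 0},
    {"x": 0,"y": 0,"z": 0.5,"yaw": 0}
  ]
}}

```text
clock: 8.85
eef_pos: [0.467, 0.0848, -0.0223]
tool_rot: [0.67, 0.742, -0.0, -0.0]
ft_force: [-0.4, 0.1, -0.5]
grip_width: 0.0003
grasp_force: 0.0
```

>>> {"name": "move_arm", "arguments": {
  "motion": [
    {"x": 0,"y": 0,"z": 0.2,"yaw": 0},
    {"x": 0,"y": 0,"z": 0.4,"yaw": 0},
    {"x": 0,"y": 0,"z": 0.5,"yaw": 0},
    {"x": 0,"y": 0,"z": 0.5,"yaw": 0}
  ]
}}

```text
clock: 9.35
eef_pos: [0.4669, 0.0847, -0.0274]
tool_rot: [0.67, 0.742, -0.0, -0.0]
ft_force: [-0.4, -0.2, -0.3]
grip_width: -0.0004
grasp_force: 0.0
```

>>> {"name": "move_arm", "arguments": {
  "motion": [
    {"x": 0,"y": 0,"z": 0.2,"yaw": 0},
    {"x": 0,"y": 0,"z": 0.3,"yaw": 0},
    {"x": 0,"y": 0,"z": 0.4,"yaw": 0},
    {"x": 0,"y": 0,"z": 0.4,"yaw": 0}
  ]
}}

```text
clock: 9.85
eef_pos: [0.4669, 0.0847, -0.0314]
tool_rot: [0.67, 0.742, -0.0, -0.0]
ft_force: [-0.2, 0.2, 0.2]
grip_width: 0.0002
grasp_force: 0.0
```

Run:
```python
from h import *
np.set_printoptions(precision=4,suppress=True)
o=bot.get_obs();T=o['eef_pos'];print(o['clock'],T,o['ft_force'],o['joint_pos'],o['tau'])
for c in('scene','side'):
    im=bot.camera(c);cv2.imwrite(f'pics/{c}4.png',im)
    a=cv2.imread(f'pics/{c}3.png');d=cv2.absdiff(a,im).max(2)>40
    ys,xs=np.nonzero(d);print(c,xs.min(),xs.max(),ys.min(),ys.max(),proj(bot.camera_model(c),[T,T+[0,0,.03]]))
```

```text
9.85 [ 0.4669  0.0847 -0.0314] [-0.1822  0.1779  0.1817] [ 0.1795  0.4198 -0.3978  0.7534 -0.      1.648 ] [  0.0001 -38.4709  18.0599  -0.0135   0.0001   0.    ]
scene 0 424 0 479 [[294.3469 271.1761]
 [293.3909 263.676 ]]
side 15 352 0 413 [[278.143  268.5073]
 [277.9105 260.0618]]
```

>>> {"name": "move_arm", "arguments": {
  "motion": [
    {"x": 0,"y": 0,"z": 0.2,"yaw": 0},
    {"x": 0,"y": 0,"z": 0.3,"yaw": 0},
    {"x": 0,"y": 0,"z": 0.4,"yaw": 0},
    {"x": 0,"y": 0,"z": 0.4,"yaw": 0}
  ]
}}

```text
clock: 10.45
eef_pos: [0.4669, 0.0847, -0.0354]
tool_rot: [0.67, 0.742, -0.0, -0.0]
ft_force: [0.3, 0.1, -0.6]
grip_width: 0.0001
grasp_force: 0.0
```

Run:
```python
from h import *
np.set_printoptions(precision=4,suppress=True)
o=bot.get_obs();T=np.array(o['eef_pos']);print(o['clock'],T,o['ft_force'])
out=[]
for c in('scene','side','wrist'):
    im=bot.camera(c);cv2.imwrite(f'pics/{c}5.png',im);m=bot.camera_model(c)
    p=proj(m,[T,T+[0,0,.02],T+[0,0,.04]],c=='wrist');print(c,p)
    u,v=p[1].astype(int);s=266 
    w=33 if c!='wrist' else 60
    k=cv2.resize(im[v-w:v+w,u-w:u+w],(266,266),interpolation=2);k2=k.copy()
    for q in p: cv2.circle(k2,tuple(int(t) for t in (q-[u-w,v-w])*266/(2*w)),2,(0,255,0),-1)
    out.append(np.vstack([k,k2]))
cv2.imwrite('pics/c6.png',np.hstack(out))
```

```text
10.45 [ 0.4669  0.0847 -0.0354] [ 0.3421  0.073  -0.6182]
scene [[294.479  272.1361]
 [293.8509 267.2062]
 [293.2026 262.1189]]
side [[278.1849 269.6085]
 [278.0312 264.0231]
 [277.8748 258.3374]]
wrist [[321.3892 266.0689]
 [321.4198 282.1033]
 [321.4564 301.8209]]
```

View pics/c6.png

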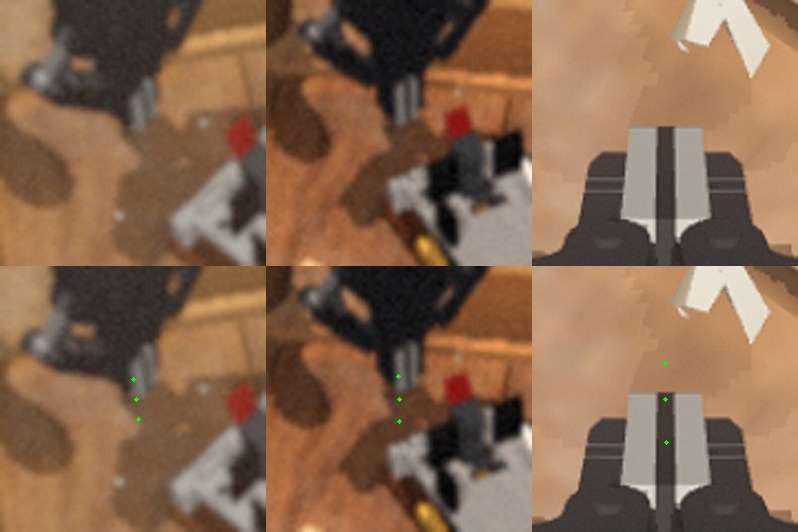

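Run:
```python
from h import *
np.set_printoptions(precision=4,suppress=True)
# tool->camera from current pose (same orientation throughout)
m=bot.camera_model('wrist');W=np.array(m['world_from_camera']);T5=np.array(bot.get_obs()['eef_pos']);off=W[:3,3]-T5
def mk(T):
    V=W.copy();V[:3,3]=np.array(T)+off;return {'K':m['K'],'world_from_camera':V}
import json
F={'wrist2':mk([.4754,.0047,.066]),'wrist5':mk(T5),'w2':json.load(open('w2.json'))}
s=cv2.SIFT_create(4000,contrastThreshold=.01);D={}
for n in F:
    g=cv2.imread(f'pics/{n}.png',0);mask=np.full(g.shape,255,np.uint8);mask[255:,:]=0
    D[n]=s.detectAndCompute(g,mask)
for a,b in(('wrist2','wrist5'),('w2','wrist2'),('w2','wrist5')):
    M=cv2.BFMatcher().knnMatch(D[a][1],D[b][1],k=2);P=[]
    for x,y in M:
        if x.distance<.75*y.distance:
            pa,pb=D[a][0][x.queryIdx].pt,D[b][0][x.trainIdx].pt
            X,e=tri([ray(F[a],*pa,True),ray(F[b],*pb,True)])
            if max(e)<.003: P.append(X)
    P=np.array(P);print(a,b,len(M),len(P))
    if len(P): 
        P=P[np.argsort(P[:,2])];print(P[::max(1,len(P)//25)])
```

```text
wrist2 wrist5 1114 26
[[-0.8123  0.4533 -0.9902]
 [-0.6501  0.5037 -0.9391]
 [-0.675   0.4741 -0.9335]
 [-0.6657  0.4216 -0.9283]
 [-0.6237  0.442  -0.9248]
 [ 0.7791  0.0859 -0.1232]
 [ 0.4354  0.1346 -0.0027]
 [ 0.429   0.1232 -0.0021]
 [ 0.429   0.1232 -0.0021]
 [ 0.3131  0.1475 -0.0015]
 [ 0.3594  0.1293 -0.0011]
 [ 0.3589  0.1168 -0.001 ]
 [ 0.442   0.1038 -0.0009]
 [ 0.442   0.1038 -0.0009]
 [ 0.4407  0.115  -0.0008]
 [ 0.3427  0.1023 -0.0008]
 [ 0.3332  0.1526 -0.0002]
 [ 0.3392  0.133   0.0001]
 [ 0.4678  0.1287  0.0019]
 [ 0.474   0.1162  0.0045]
 [ 0.4698  0.1151  0.0063]
 [ 0.5304  0.1528  0.0128]
 [ 0.5769  0.1484  0.0279]
 [ 0.5711  0.1391  0.0279]
 [ 0.5732  0.1395  0.0281]
 [ 0.5815  0.1501  0.0285]]
w2 wrist2 1547 18
[[ 0.3793 -0.0084 -0.0046]
 [ 0.6086  0.0063 -0.0021]
 [ 0.2908 -0.0164 -0.0014]
 [ 0.5872 -0.0031 -0.0012]
 [ 0.2535 -0.0088 -0.0012]
 [ 0.5924  0.0152 -0.0012]
 [ 0.5791  0.0042 -0.0011]
 [ 0.5493 -0.0062 -0.0011]
 [ 0.248  -0.0171 -0.0011]
 [ 0.6024  0.0128 -0.001 ]
 [ 0.6206  0.023  -0.0006]
 [ 0.5941  0.0096 -0.0006]
 [ 0.5645  0.0058 -0.0005]
 [ 0.244  -0.0169  0.0001]
 [ 0.5936  0.001   0.0001]
 [ 0.6921  0.0317  0.0391]
 [ 0.3762 -0.0763  0.7418]
 [ 0.1646  0.0172  1.3206]]
w2 wrist5 1547 0
```

>>> {"name": "move_arm", "arguments": {
  "motion": [
    {"x": 0,"y": 0,"z": 0.1,"yaw": 0},
    {"x": 0,"y": 0,"z": 0.2,"yaw": 0},
    {"x": 0,"y": 0,"z": 0.3,"yaw": 0},
    {"x": 0,"y": 0,"z": 0.4,"yaw": 0},
    {"x": 0,"y": 0,"z": 0.4,"yaw": 0}
  ]
}}

```text
clock: 11.22
eef_pos: [0.4671, 0.0848, -0.0376]
tool_rot: [0.67, 0.742, 0.0, 0.0]
ft_force: [-4.3, -1.1, 16.3]
grip_width: 0.0002
grasp_force: 7.9
```

>>> {"name": "move_arm", "arguments": {
  "motion": [
    {"x": 0,"y": 0,"z": -4,"yaw": 0},
    {"x": -3,"y": 0,"z": -6.4,"yaw": 0},
    {"x": -4.5,"y": 0,"z": -6.4,"yaw": 0},
    {"x": -5.2,"y": 0,"z": -6.4,"yaw": 0},
    {"x": -5.9,"y": 0,"z": -6.5,"yaw": 0},
    {"x": -6.5,"y": 0,"z": -6.7,"yaw": 0},
    {"x": -7.1,"y": 0,"z": -6.9,"yaw": 0},
    {"x": -7.7,"y": 0,"z": -7.1,"yaw": 0},
    {"x": -7.9,"y": 0,"z": -7.1,"yaw": 0}
  ]
}}

```text
clock: 12.35
eef_pos: [0.4753, 0.0059, 0.0319]
tool_rot: [0.67, 0.742, 0.0, 0.0]
ft_force: [0.7, 0.1, 0.3]
grip_width: -0.0001
grasp_force: 0.0
```

```bash
cat > tabs.py <<'E'
from h import *
np.set_printoptions(precision=4,suppress=True)
o=bot.get_obs();print(o['clock'],o['eef_pos'])
for c in('scene','side'):
    im=bot.camera(c);cv2.imwrite(f'pics/{c}_t{o["clock"]:.1f}.png',im)
    n,l,s,ce=cv2.connectedComponentsWithStats(red(im).astype(np.uint8))
    print(c,[(ce[i].round(1).tolist(),int(s[i,4])) for i in range(1,n) if s[i,4]>5])
E
python3 tabs.py
```

```text
12.35 [0.4753 0.0059 0.0319]
scene [([324.5, 269.4], 17), ([235.3, 294.6], 99), ([418.3, 340.2], 6)]
side [([601.0, 178.4], 59), ([294.9, 262.3], 29), ([221.7, 268.4], 95), ([347.0, 328.6], 16)]
```

>>> {"name": "move_arm", "arguments": {
  "motion": [
    {"x": 2,"y": 0,"z": -5,"yaw": 0},
    {"x": -3,"y": 0,"z": -8,"yaw": 0},
    {"x": -9,"y": 0,"z": -8,"yaw": 0},
    {"x": -15,"y": 0,"z": -8,"yaw": 0},
    {"x": -21,"y": 0,"z": -8,"yaw": 0},
    {"x": -27,"y": 0,"z": -8,"yaw": 0},
    {"x": -28.6,"y": 0,"z": -8,"yaw": 0},
    {"x": -28.6,"y": 0,"z": -4,"yaw": 0},
    {"x": -28.6,"y": 0,"z": 0.5,"yaw": 0},
    {"x": -28.6,"y": 0,"z": 0.8,"yaw": 0},
    {"x": -28.2,"y": 0,"z": 0.8,"yaw": 0},
    {"x": -27.5,"y": 0,"z": 0.7,"yaw": 0},
    {"x": -26.9,"y": 0,"z": 0.5,"yaw": 0},
    {"x": -26.3,"y": 0,"z": 0.3,"yaw": 0},
    {"x": -25.7,"y": 0,"z": 0.1,"yaw": 0},
    {"x": -25.2,"y": 0,"z": 0.1,"yaw": 0}
  ]
}}

```text
clock: 14.45
eef_pos: [0.5009, -0.2442, 0.0311]
tool_rot: [0.67, 0.742, 0.0, 0.0]
ft_force: [-0.2, 0.4, -0.5]
grip_width: -0.0002
grasp_force: 0.0
```

```bash
python3 tabs.py
```

```text
14.45 [ 0.5009 -0.2442  0.0311]
scene [([324.4, 268.8], 16), ([235.4, 294.7], 105)]
side [([601.3, 178.3], 55), ([294.9, 262.0], 34), ([221.8, 268.3], 96)]
```

>>> {"name": "move_arm", "arguments": {
  "motion": [
    {"x": -2,"y": 0,"z": -4,"yaw": 0},
    {"x": -2,"y": 0,"z": -10,"yaw": 0},
    {"x": 2,"y": 1,"z": -15,"yaw": -10},
    {"x": 63.9,"y": 8.1,"z": -18.9,"yaw": -131},
    {"x": 63.9,"y": 8.1,"z": -18.9,"yaw": -131},
    {"x": 63.9,"y": 8.1,"z": -18.9,"yaw": -131},
    {"x": 63.9,"y": 8.1,"z": -18.9,"yaw": -131},
    {"x": 63.9,"y": 8.1,"z": -18.9,"yaw": -131},
    {"x": 63.9,"y": 8.1,"z": -18.9,"yaw": -131},
    {"x": 63.9,"y": 8.1,"z": -18.9,"yaw": -131},
    {"x": 63.9,"y": 8.1,"z": -18.9,"yaw": -131},
    {"x": 63.9,"y": 8.1,"z": -18.9,"yaw": -131},
    {"x": 63.9,"y": 8.1,"z": -18.9,"yaw": -131},
    {"x": 63.9,"y": 8.1,"z": -18.9,"yaw": -131},
    {"x": 63.9,"y": 8.1,"z": -18.9,"yaw": -131},
    {"x": 63.9,"y": 8.1,"z": -18.9,"yaw": -131},
    {"x": 63.9,"y": 8.1,"z": -18.9,"yaw": -131},
    {"x": 63.9,"y": 8.1,"z": -18.9,"yaw": -131}
  ],
  "gripper": 1
}}

```text
clock: 16.8
eef_pos: [0.5163, 0.3991, 0.2198]
tool_rot: [-0.397, 0.918, 0.0, 0.0]
ft_force: [0.9, -1.1, -0.3]
grip_width: 0.0853
grasp_force: 0.0
```

```bash
python3 tabs.py; python3 look.py w6
python3 - <<'E'
from h import *
import json
np.set_printoptions(precision=4,suppress=True)
m=json.load(open('w6.json'))
for d in bot.cut_out('wrist','oil_stone')[:2]:
    M=d['mask'].astype(np.uint8);c=max(cv2.findContours(M,0,1)[0],key=cv2.contourArea)
    print(d['score'],d['centre'],M.sum(),cv2.boundingRect(c))
    q=np.array([atz(m,*p[0],.025,True)[:2]*1000 for p in c],np.float32)
    print(cv2.minAreaRect(q),cv2.boxPoints(cv2.minAreaRect(q)))
    np.save('stone_mask.npy',M)
for n in('mallet_small',):
    for d in bot.cut_out('wrist',n)[:1]: print(n,d['score'],d['centre'],atz(m,*d['centre'][::-1],.03,True))
E
```

```text
16.8 [0.5163 0.3991 0.2198]
scene [([324.4, 269.0], 21), ([235.4, 294.5], 100), ([413.5, 332.0], 12)]
side [([601.2, 178.4], 59), ([294.8, 262.1], 38), ([221.9, 268.5], 95), ([343.3, 323.0], 28)]
16.95 [0.5162 0.3992 0.2199] [-0.3974  0.9176  0.      0.0001] [ 0.6583  0.5575  0.5449  1.5579  0.     -0.1591]
[240.3214 404.1786] 28 [0.7533 0.5112 0.07  ] [0.7402 0.5037 0.085 ]
0.59 [146.4, 331.8] 10211 (302, 60, 61, 178)
((476.9122009277344, 374.2503662109375), (183.0948486328125, 59.94251251220703), 46.46126937866211) [[392.1238 328.5323]
 [435.5767 287.2413]
 [561.7006 419.9684]
 [518.2477 461.2595]]
mallet_small 0.76 [10.4, 281.4] [0.4151 0.2355 0.03  ]
```

Run:
```python
from h import *
np.set_printoptions(precision=3,suppress=True)
m=bot.camera_model('scene')
D=np.array([np.cos(np.radians(46.6)),np.sin(np.radians(46.6))]);C=np.array([.4772,.3751])
for a,b in((205,10),(200,40),(215,80),(225,155),(215,152),(110,100),(145,90)):
    p=atz(m,150+a/2,140+b/2,.012)[:2];print((a,b),p,'along',(p-C)@D,'right',(p-C)@[D[1],-D[0]])
T=np.array([.5162,.3992]);d=C-T;tx=np.array([-.684,-.729]);ty=np.array([-.729,.684]);print(d@tx,d@ty)
```

```text
(205, 10) [0.631 0.464] along 0.1701735754916305 right 0.050363150848122464
(200, 40) [0.59  0.419] along 0.1087796476872969 right 0.0517577503670601
(215, 80) [0.559 0.343] along 0.03299583660531437 right 0.08148686713960097
(225, 155) [0.492 0.231] along -0.09421448851187685 right 0.1094879902487165
(215, 152) [0.486 0.243] along -0.08965549580507506 right 0.09687738983893468
(110, 100) [0.44  0.404] along -0.004769946631572838 right -0.04729637693854277
(145, 90) [0.482 0.389] along 0.013624570247640837 right -0.0059049299834935684
0.0442449 0.011946599999999976
```

>>> {"name": "move_arm", "arguments": {
  "motion": [
    {"x": 4.4,"y": 1.2,"z": 4,"yaw": 0},
    {"x": 4.4,"y": 1.2,"z": 10,"yaw": 0},
    {"x": 4.4,"y": 1.2,"z": 16,"yaw": 0},
    {"x": 4.4,"y": 1.2,"z": 21,"yaw": 0},
    {"x": 4.4,"y": 1.2,"z": 23,"yaw": 0},
    {"x": 4.4,"y": 1.2,"z": 24,"yaw": 0},
    {"x": 4.4,"y": 1.2,"z": 24,"yaw": 0}
  ],
  "gripper": 0.6
}}

```text
clock: 17.92
eef_pos: [0.4773, 0.3755, -0.0204]
tool_rot: [-0.398, 0.918, -0.0, -0.0]
ft_force: [0.1, -0.3, -0.1]
grip_width: 0.0683
grasp_force: 0.0
```

>>> {"name": "move_arm", "arguments": {
  "motion": [
    {"x": 0,"y": 0,"z": 0,"yaw": 0},
    {"x": 0,"y": 0,"z": 0,"yaw": 0},
    {"x": 0,"y": 0,"z": 0,"yaw": 0},
    {"x": 0,"y": 0,"z": 0,"yaw": 0}
  ],
  "gripper": -1
}}

```text
clock: 18.42
eef_pos: [0.4786, 0.3766, -0.0182]
tool_rot: [-0.398, 0.918, 0.0, 0.002]
ft_force: [-0.5, -1.0, 5.9]
grip_width: 0.048
grasp_force: 64.4
```

>>> {"name": "move_arm", "arguments": {
  "motion": [
    {"x": 0,"y": 0,"z": -2,"yaw": 0},
    {"x": 0,"y": 0,"z": -7,"yaw": 0},
    {"x": 0,"y": 0,"z": -13,"yaw": 0},
    {"x": 0,"y": 0,"z": -19,"yaw": 0},
    {"x": 2,"y": -2,"z": -22,"yaw": 8},
    {"x": 35.4,"y": -34.6,"z": -22,"yaw": 130.9},
    {"x": 35.4,"y": -34.6,"z": -22,"yaw": 130.9},
    {"x": 35.4,"y": -34.6,"z": -22,"yaw": 130.9},
    {"x": 35.4,"y": -34.6,"z": -22,"yaw": 130.9},
    {"x": 35.4,"y": -34.6,"z": -22,"yaw": 130.9},
    {"x": 35.4,"y": -34.6,"z": -22,"yaw": 130.9},
    {"x": 35.4,"y": -34.6,"z": -22,"yaw": 130.9},
    {"x": 35.4,"y": -34.6,"z": -22,"yaw": 130.9},
    {"x": 35.4,"y": -34.6,"z": -22,"yaw": 130.9},
    {"x": 35.4,"y": -34.6,"z": -22,"yaw": 130.9},
    {"x": 35.4,"y": -34.6,"z": -22,"yaw": 130.9},
    {"x": 35.4,"y": -34.6,"z": -22,"yaw": 130.9},
    {"x": 35.4,"y": -34.6,"z": -22,"yaw": 130.9},
    {"x": 35.4,"y": -34.6,"z": -22,"yaw": 130.9}
  ]
}}

```text
clock: 20.8
eef_pos: [0.4873, -0.1192, 0.1993]
tool_rot: [0.669, 0.743, -0.0, -0.0]
ft_force: [-0.8, 0.6, -3.8]
grip_width: 0.0481
grasp_force: 63.4
```

```bash
python3 look.py w7
python3 - <<'E'
from h import *
import json
np.set_printoptions(precision=4,suppress=True)
o=bot.get_obs();print(o['grip_width'],o['grasp_force'],o['ft_force'])
m=json.load(open('w7.json'));T=np.array(o['eef_pos']);q=o['tool_rot'];a=2*np.arctan2(q[1],q[0]);tx=np.array([np.cos(a),np.sin(a)]);ty=np.array([tx[1],-tx[0]])
print('angle',np.degrees(a))
for d in bot.cut_out('wrist','oil_stone')[:2]:
    M=d['mask'].astype(np.uint8);c=max(cv2.findContours(M,0,1)[0],key=cv2.contourArea)
    print(d['score'],d['centre'],M.sum(),cv2.boundingRect(c))
    P=np.array([atz(m,*p[0],T[2]+.018+.014,True)[:2]-T[:2] for p in c])
    X=P@tx;Yv=P@ty;print('x max (95 if centred)',np.sort(X)[-8:],'y range',Yv.min(),Yv.max())
    for x0 in(.02,.04,.06,.08):
        k=abs(X-x0)<.006;print(x0,Yv[k].min() if k.any() else None,Yv[k].max() if k.any() else None)
E
```

```text
20.85 [ 0.4874 -0.1193  0.1995] [ 0.669   0.7433 -0.0002 -0.0003] [-0.24    0.2423  0.0223  1.3514  0.      1.2257]
0.048207433749451 63.407710790634155 [ 0.2672 -0.9683 -3.678 ]
angle 96.01996891059363
0.58 [219.6, 319.7] 45953 (244, 65, 156, 336)
x max (95 if centred) [0.0966 0.0966 0.0966 0.0966 0.0966 0.0966 0.0966 0.0966] y range -0.03137373328508572 0.030659445991435236
0.02 -0.030666583866602884 0.029905419367959585
0.04 -0.031230274513800067 0.03028883325095289
0.06 -0.030932434255884336 0.030659445991435236
0.08 -0.030537901904900317 0.030422098662647303
```

Run:
```python
from h import *
import json
np.set_printoptions(linewidth=220)
g=cv2.imread('pics/wrist2.png',0).astype(int)
for r in(232,262,275): print('row',r,[(c,g[r,c]) for c in range(240,400,2) if abs(g[r,c+2]-g[r,c-2])>25])
for c in(275,365): print('col',c,list(zip(range(212,312,2),g[212:312:2,c])))
g=cv2.imread('pics/w2.png',0).astype(int)
print('w2')
for r in(60,100,140,155): print('row',r,[(c,g[r,c]) for c in range(270,370) if abs(g[r,c+1]-g[r,c-1])>25])
for c in(303,335): print('col',c,list(zip(range(160,206),g[160:206,c])))
for c in(288,350): print('col',c,list(zip(range(20,170,1),g[20:170,c])))
```

```text
row 232 [(250, np.int64(172)), (252, np.int64(230)), (380, np.int64(209)), (382, np.int64(90)), (384, np.int64(142))]
row 262 [(254, np.int64(125)), (256, np.int64(236)), (262, np.int64(236)), (272, np.int64(208)), (294, np.int64(166)), (296, np.int64(128)), (310, np.int64(107)), (312, np.int64(158)), (314, np.int64(189)), (318, np.int64(188)), (320, np.int64(154)), (322, np.int64(120)), (326, np.int64(112)), (328, np.int64(86)), (334, np.int64(81)), (336, np.int64(166)), (358, np.int64(182)), (360, np.int64(235)), (376, np.int64(230)), (378, np.int64(149)), (382, np.int64(142))]
row 275 [(252, np.int64(144)), (254, np.int64(108)), (256, np.int64(204)), (262, np.int64(231)), (264, np.int64(132)), (270, np.int64(125)), (272, np.int64(197)), (274, np.int64(227)), (296, np.int64(200)), (298, np.int64(92)), (332, np.int64(109)), (334, np.int64(86)), (336, np.int64(193)), (360, np.int64(218)), (362, np.int64(113)), (368, np.int64(110)), (370, np.int64(218)), (376, np.int64(230)), (378, np.int64(116)), (380, np.int64(100)), (382, np.int64(146))]
col 275 [(212, np.int64(135)), (214, np.int6
[... 11024 characters left out ...]
 np.int64(201)), (138, np.int64(202)), (139, np.int64(204)), (140, np.int64(206)), (141, np.int64(206)), (142, np.int64(204)), (143, np.int64(199)), (144, np.int64(197)), (145, np.int64(170)), (146, np.int64(67)), (147, np.int64(70)), (148, np.int64(73)), (149, np.int64(71)), (150, np.int64(70)), (151, np.int64(72)), (152, np.int64(72)), (153, np.int64(70)), (154, np.int64(70)), (155, np.int64(69)), (156, np.int64(70)), (157, np.int64(73)), (158, np.int64(70)), (159, np.int64(71)), (160, np.int64(66)), (161, np.int64(70)), (162, np.int64(68)), (163, np.int64(68)), (164, np.int64(64)), (165, np.int64(98)), (166, np.int64(148)), (167, np.int64(168)), (168, np.int64(163)), (169, np.int64(164))]
```

Run:
```python
from h import *
import json
m=json.load(open('w2.json'));S=np.array([.4885,-.119]);Y=np.array([-.1045,.9945]);Xa=np.array([.9945,.1045])
def f(n,u,v,z,t,m=m):
    p=atz(m,u,v,z,True)[:2]-S;print(n,'X %.1f Y %.1f'%(p@Xa*1e3,p@Y*1e3),'expect',t)
f('stop bot',303,176.3,.036,'Y-96.5');f('stop bot',335,175.6,.036,'-96.5')
f('lug edge',303,198.4,.042,-123);f('lug edge',335,197.6,.042,-123)
f('cheekL near',288,145.7,.036,-59);f('cheekR near',350,145.5,.036,-59)
f('cheekL far bot',288,49.3,.036,59);f('cheekL far bot',288,29.5,.036,81)
f('cheekR far top',350,44,.065,59);f('cheekR far top',350,24.6,.065,81)
f('deck edgeL100',286.5,100,.036,'-');f('deck edge R100',349.6,100,.036,'+')
f('L140',286.6,140,.036,'-');f('R140',350.6,140,.036,'+')
f('ch row155 inner',292.3,155,.036,-32.5);f('ch row155 inner',345.6,155,.036,32.5)
f('ch outer top',283.7,155,.065,'-a');f('outer top',355.5,155,.065,'a')
W=np.array(bot.camera_model('wrist')['world_from_camera']);T=np.array(bot.get_obs()['eef_pos']);V=W.copy();V[:3,3]+=np.array([.4754,.0047,.066])-T
k={'K':bot.camera_model('wrist')['K'],'world_from_camera':V}
print('wrist2')
f('lug outer',275,255,.042,123,k);f('lug outer',365,253,.042,123,k)
f('lugL',255,262,.042,-32,k);f('lugR',377.5,262,.042,32,k)
f('lug in',295,262,.042,-10,k);f('lugR in',335,275,.042,10,k);f('stop top outer',275,285,.065,'~100',k);f('stop top outer',365,283.6,.065,'',k)
f('endbar',251,232,.028,'',k);f('endbar',381,232,.028,'',k)
M={c:bot.camera_model(c) for c in('scene','side')}
for a,b in(((324.4,269),(294.85,262.1)),((413.5,332),(343.3,323))):
    X,e=tri([ray(M['scene'],*a),ray(M['side'],*b)]);d=X[:2]-S;print('tab',d@Xa,d@Y,X[2])
```

```text
stop bot X -20.2 Y -98.5 expect Y-96.5
stop bot X 18.6 Y -97.7 expect -96.5
lug edge X -20.3 Y -124.8 expect -123
lug edge X 18.6 Y -123.8 expect -123
cheekL near X -38.0 Y -61.0 expect -59
cheekR near X 36.4 Y -60.9 expect -59
cheekL far bot X -37.3 Y 56.7 expect 59
cheekL far bot X -37.4 Y 81.8 expect 81
cheekR far top X 33.9 Y 57.0 expect 59
cheekR far top X 34.0 Y 80.1 expect 81
deck edgeL100 X -39.2 Y -5.6 expect -
deck edge R100 X 35.6 Y -5.9 expect +
L140 X -39.5 Y -54.0 expect -
R140 X 37.1 Y -54.2 expect +
ch row155 inner X -32.9 Y -72.3 expect -32.5
ch row155 inner X 31.2 Y -72.4 expect 32.5
ch outer top X -40.4 Y -69.6 expect -a
outer top X 40.5 Y -69.7 expect a
wrist2
lug outer X -27.5 Y 121.5 expect 123
lug outer X 25.4 Y 122.8 expect 123
lugL X -39.8 Y 116.9 expect -32
lugR X 33.1 Y 117.0 expect 32
lug in X -15.8 Y 117.1 expect -10
lugR in X 7.9 Y 108.8 expect 10
stop top outer X -25.2 Y 112.8 expect ~100
stop top outer X 23.2 Y 113.7 expect 
endbar X -43.9 Y 131.3 expect 
endbar X 36.6 Y 131.4 expect 
tab -0.0009908689839475523 0.1085304719448284 0.07183399636185155
tab 0.00467974232199482 -0.10552446896192959 0.06979490915554741
```

>>> {"name": "move_arm", "arguments": {
  "motion": [
    {"x": -0.3,"y": 0,"z": 5,"yaw": -1.1},
    {"x": -0.3,"y": 0,"z": 10,"yaw": -1.1},
    {"x": -0.3,"y": 0,"z": 13,"yaw": -1.1},
    {"x": -0.3,"y": 0,"z": 14.5,"yaw": -1.1},
    {"x": -0.3,"y": 0,"z": 15.2,"yaw": -1.1},
    {"x": -0.3,"y": 0,"z": 15.4,"yaw": -1.1},
    {"x": -0.3,"y": 0,"z": 15.4,"yaw": -1.1}
  ]
}}

```text
clock: 21.78
eef_pos: [0.489, -0.1226, 0.0468]
tool_rot: [0.662, 0.749, 0.001, 0.001]
ft_force: [0.2, 0.3, -4.1]
grip_width: 0.0481
grasp_force: 63.5
```

>>> {"name": "move_arm", "arguments": {
  "motion": [
    {"x": 0,"y": 0,"z": 0.2,"yaw": 0},
    {"x": 0,"y": 0,"z": 0.4,"yaw": 0},
    {"x": 0,"y": 0,"z": 0.6,"yaw": 0},
    {"x": 0,"y": 0,"z": 0.6,"yaw": 0}
  ]
}}

```text
clock: 22.28
eef_pos: [0.489, -0.1226, 0.0409]
tool_rot: [0.662, 0.749, 0.001, 0.001]
ft_force: [0.4, 0.2, 3.5]
grip_width: 0.0483
grasp_force: 64.4
```

>>> {"name": "move_arm", "arguments": {
  "motion": [
    {"x": 0,"y": 0,"z": 0.2,"yaw": 0},
    {"x": 0,"y": 0,"z": 0.3,"yaw": 0},
    {"x": 0,"y": 0,"z": 0.3,"yaw": 0}
  ]
}}

```text
clock: 22.65
eef_pos: [0.4891, -0.1234, 0.0385]
tool_rot: [0.662, 0.749, 0.0, 0.002]
ft_force: [-2.5, -1.8, 9.1]
grip_width: 0.0481
grasp_force: 65.0
```

>>> {"name": "move_arm", "arguments": {
  "motion": [
    {"x": 0,"y": 0,"z": 0.2,"yaw": 0},
    {"x": 0,"y": 0,"z": 0.4,"yaw": 0},
    {"x": 0,"y": 0,"z": 0.4,"yaw": 0}
  ]
}}

```text
clock: 23.02
eef_pos: [0.4891, -0.1233, 0.0336]
tool_rot: [0.663, 0.749, 0.0, 0.001]
ft_force: [-0.7, -3.3, 5.2]
grip_width: 0.0486
grasp_force: 64.5
```

>>> {"name": "move_arm", "arguments": {
  "motion": [
    {"x": 0,"y": 0,"z": 0.2,"yaw": 0},
    {"x": 0,"y": 0,"z": 0.4,"yaw": 0},
    {"x": 0,"y": 0,"z": 0.5,"yaw": 0},
    {"x": 0,"y": 0,"z": 0.5,"yaw": 0}
  ]
}}

```text
clock: 23.52
eef_pos: [0.4881, -0.1216, 0.027]
tool_rot: [0.662, 0.75, 0.0, -0.0]
ft_force: [1.5, 2.1, -3.6]
grip_width: 0.0482
grasp_force: 63.6
```

>>> {"name": "move_arm", "arguments": {
  "motion": [
    {"x": 0,"y": 0,"z": 0.3,"yaw": 0},
    {"x": 0,"y": 0,"z": 0.6,"yaw": 0},
    {"x": 0,"y": 0,"z": 0.8,"yaw": 0},
    {"x": 0,"y": 0,"z": 0.9,"yaw": 0},
    {"x": 0,"y": 0,"z": 0.9,"yaw": 0}
  ]
}}

```text
clock: 24.15
eef_pos: [0.4877, -0.1227, 0.0186]
tool_rot: [0.662, 0.749, -0.0, -0.0]
ft_force: [-0.6, -1.2, -0.2]
grip_width: 0.0482
grasp_force: 63.9
```

```bash
python3 tabs.py
```

```text
24.15 [ 0.4877 -0.1227  0.0186]
scene [([324.1, 268.7], 21), ([235.5, 294.6], 102), ([412.4, 333.3], 13)]
side [([601.3, 178.5], 56), ([294.7, 261.9], 33), ([221.7, 268.5], 98), ([342.8, 322.3], 34)]
```

>>> {"name": "move_arm", "arguments": {
  "motion": [
    {"x": 0,"y": 0,"z": 0.15,"yaw": 0},
    {"x": 0,"y": 0,"z": 0.3,"yaw": 0},
    {"x": 0,"y": 0,"z": 0.3,"yaw": 0}
  ]
}}

```text
clock: 24.62
eef_pos: [0.4879, -0.1225, 0.0176]
tool_rot: [0.662, 0.749, -0.0, 0.001]
ft_force: [-7.0, 0.0, 14.4]
grip_width: 0.0481
grasp_force: 65.5
```

>>> {"name": "move_arm", "arguments": {
  "motion": [
    {"x": 0,"y": 0,"z": -0.3,"yaw": 0},
    {"x": 0,"y": 0,"z": -0.6,"yaw": 0},
    {"x": 0,"y": 0,"z": -0.8,"yaw": 0},
    {"x": 0,"y": 0,"z": -0.8,"yaw": 0}
  ]
}}

```text
clock: 25.12
eef_pos: [0.4878, -0.1219, 0.0211]
tool_rot: [0.662, 0.749, -0.0, -0.001]
ft_force: [6.2, -1.1, -19.8]
grip_width: 0.0478
grasp_force: 67.6
```

>>> {"name": "move_arm", "arguments": {
  "motion": [
    {"x": 0,"y": 0,"z": -0.1,"yaw": 0},
    {"x": 0,"y": 0,"z": -0.2,"yaw": 0},
    {"x": 0,"y": 0,"z": -0.2,"yaw": 0},
    {"x": 0,"y": 0,"z": -0.2,"yaw": 0}
  ]
}}

```text
clock: 25.62
eef_pos: [0.4876, -0.1217, 0.0212]
tool_rot: [0.662, 0.749, -0.0, -0.002]
ft_force: [10.2, -2.4, -31.8]
grip_width: 0.048
grasp_force: 68.1
```

```bash
python3 tabs.py
python3 - <<'E'
from h import *
o=bot.get_obs();print(o['ft_force'],o['ft_torque'],o['tool_rot'],o['eef_pos'])
E
```

```text
25.625 [ 0.4876 -0.1217  0.0212]
scene [([324.1, 268.6], 22), ([235.3, 294.6], 102), ([412.4, 333.0], 13)]
side [([601.1, 178.4], 58), ([294.8, 261.9], 32), ([221.8, 268.5], 96), ([342.7, 322.2], 33)]
[  9.86917481  -2.17841952 -31.95404175] [-0.82359706 -2.30457684 -0.17186969] [ 6.62100443e-01  7.49413041e-01 -3.31109685e-04 -1.72817119e-03] [ 0.48763062 -0.12168673  0.02122133]
```

>>> {"name": "move_arm", "arguments": {
  "motion": [
    {"x": 0,"y": 0,"z": 0.4,"yaw": 0},
    {"x": 0,"y": 0,"z": 0.75,"yaw": 0},
    {"x": 0,"y": 0,"z": 0.8,"yaw": 0},
    {"x": 0,"y": 0,"z": 0.8,"yaw": 0}
  ]
}}

```text
clock: 26.22
eef_pos: [0.4881, -0.1223, 0.0185]
tool_rot: [0.662, 0.749, 0.0, 0.0]
ft_force: [-0.6, 0.2, -0.1]
grip_width: 0.0479
grasp_force: 71.7
```

>>> {"name": "move_arm", "arguments": {
  "motion": [
    {"x": 0,"y": 0,"z": 0,"yaw": 0},
    {"x": 0,"y": 0,"z": 0,"yaw": 0},
    {"x": 0,"y": 0,"z": 0,"yaw": 0},
    {"x": 0,"y": 0,"z": -2,"yaw": 0},
    {"x": 0,"y": 0,"z": -7,"yaw": 0},
    {"x": 0,"y": 0,"z": -12,"yaw": 0}
  ],
  "gripper": 0.6
}}

```text
clock: 26.98
eef_pos: [0.4877, -0.1222, 0.1387]
tool_rot: [0.662, 0.749, -0.0, -0.0]
ft_force: [1.5, -0.7, -0.3]
grip_width: 0.0685
grasp_force: 0.0
```

```bash
python3 tabs.py
python3 - <<'E'
from h import *
o=bot.get_obs();T=np.array(o['eef_pos'])[:2];print(o['tool_rot'])
for h in(.016,.036):
  m=bot.camera_model('wrist')
S=np.array([.4885,-.119])
a=2*np.arctan2(o['tool_rot'][1],o['tool_rot'][0]);tx=np.array([np.cos(a),np.sin(a)]);ty=np.array([tx[1],-tx[0]])
print(np.degrees(a))
C=np.array([.4878,-.122])+.0016*tx   # stone centre as seated
P=C+.160*tx; print('push start',P,'shift',(P-T)@tx,(P-T)@ty)
E
```

```text
26.975 [ 0.4877 -0.1222  0.1387]
scene [([324.4, 268.7], 19), ([235.5, 294.5], 100), ([412.6, 333.4], 13)]
side [([601.1, 178.7], 63), ([294.9, 262.0], 32), ([221.8, 268.6], 95), ([342.8, 322.5], 40)]
[0.66217174 0.74932739 0.00286052 0.00537381]
97.06669800581452
push start [0.46791921 0.03837242] shift 0.16359724540733908 -0.004468859139962895
```

>>> {"name": "move_arm", "arguments": {
  "motion": [
    {"x": 6,"y": 0,"z": 0,"yaw": 0},
    {"x": 12,"y": 0,"z": 0,"yaw": 0},
    {"x": 16.2,"y": 0,"z": 2,"yaw": 0},
    {"x": 16.2,"y": 0,"z": 8,"yaw": 0},
    {"x": 16.2,"y": 0,"z": 12,"yaw": 0},
    {"x": 16.2,"y": 0,"z": 13.7,"yaw": 0},
    {"x": 16.2,"y": 0,"z": 13.7,"yaw": 0},
    {"x": 15.2,"y": 0,"z": 13.7,"yaw": 0},
    {"x": 14.4,"y": 0,"z": 13.7,"yaw": 0},
    {"x": 14,"y": 0,"z": 13.7,"yaw": 0}
  ],
  "gripper": -0.29
}}

```text
clock: 28.32
eef_pos: [0.4717, 0.0157, 0.0016]
tool_rot: [0.663, 0.749, 0.001, 0.001]
ft_force: [-0.1, 0.1, -0.6]
grip_width: 0.0307
grasp_force: 0.0
```

>>> {"name": "move_arm", "arguments": {
  "motion": [
    {"x": -0.3,"y": 0,"z": 0,"yaw": 0},
    {"x": -0.6,"y": 0,"z": 0,"yaw": 0},
    {"x": -0.7,"y": 0,"z": 0,"yaw": 0},
    {"x": -0.7,"y": 0,"z": 0,"yaw": 0}
  ]
}}

```text
clock: 28.82
eef_pos: [0.4718, 0.0108, 0.001]
tool_rot: [0.662, 0.75, 0.001, -0.001]
ft_force: [-1.0, 4.9, 2.7]
grip_width: 0.0304
grasp_force: 2.8
```

>>> {"name": "move_arm", "arguments": {
  "motion": [
    {"x": -0.2,"y": 0,"z": 0,"yaw": 0},
    {"x": -0.5,"y": 0,"z": 0,"yaw": 0},
    {"x": -1.2,"y": 0,"z": 0,"yaw": 0},
    {"x": -2.2,"y": 0,"z": 0,"yaw": 0},
    {"x": -3.2,"y": 0,"z": 0,"yaw": 0},
    {"x": -4.2,"y": 0,"z": 0,"yaw": 0},
    {"x": -5.2,"y": 0,"z": 0,"yaw": 0},
    {"x": -6.2,"y": 0,"z": 0,"yaw": 0},
    {"x": -7.2,"y": 0,"z": 0,"yaw": 0},
    {"x": -8.2,"y": 0,"z": 0,"yaw": 0},
    {"x": -9.2,"y": 0,"z": 0,"yaw": 0},
    {"x": -9.9,"y": 0,"z": 0,"yaw": 0},
    {"x": -10.3,"y": 0,"z": 0,"yaw": 0},
    {"x": -10.5,"y": 0,"z": 0,"yaw": 0},
    {"x": -10.5,"y": 0,"z": 0,"yaw": 0}
  ]
}}

```text
clock: 30.7
eef_pos: [0.4844, -0.0952, 0.0005]
tool_rot: [0.662, 0.749, -0.001, 0.0]
ft_force: [0.4, -0.0, 0.2]
grip_width: 0.0304
grasp_force: 0.0
```

>>> {"name": "move_arm", "arguments": {
  "motion": [
    {"x": -0.1,"y": 0,"z": 0,"yaw": 0},
    {"x": -0.2,"y": 0,"z": 0,"yaw": 0},
    {"x": -0.3,"y": 0,"z": 0,"yaw": 0},
    {"x": -0.3,"y": 0,"z": 0,"yaw": 0}
  ]
}}

```text
clock: 31.2
eef_pos: [0.4846, -0.0973, 0.0005]
tool_rot: [0.662, 0.749, -0.0, -0.0]
ft_force: [-0.2, 1.6, -0.2]
grip_width: 0.0304
grasp_force: 0.8
```

>>> {"name": "move_arm", "arguments": {
  "motion": [
    {"x": -0.1,"y": 0,"z": 0,"yaw": 0},
    {"x": -0.2,"y": 0,"z": 0,"yaw": 0},
    {"x": -0.3,"y": 0,"z": 0,"yaw": 0},
    {"x": -0.3,"y": 0,"z": 0,"yaw": 0}
  ]
}}

```text
clock: 31.7
eef_pos: [0.4847, -0.098, 0.0005]
tool_rot: [0.662, 0.75, 0.002, -0.002]
ft_force: [-0.7, 7.9, 0.9]
grip_width: 0.0301
grasp_force: 4.3
```

>>> {"name": "move_arm", "arguments": {
  "motion": [
    {"x": -0.1,"y": 0,"z": 0,"yaw": 0},
    {"x": -0.3,"y": 0,"z": 0,"yaw": 0},
    {"x": -0.3,"y": 0,"z": 0,"yaw": 0}
  ]
}}

```text
clock: 32.08
eef_pos: [0.4847, -0.0981, 0.0005]
tool_rot: [0.661, 0.75, 0.004, -0.004]
ft_force: [-1.6, 14.7, 4.2]
grip_width: 0.0302
grasp_force: 8.0
```

>>> {"name": "move_arm", "arguments": {
  "motion": [
    {"x": 0.5,"y": 0,"z": 0,"yaw": 0},
    {"x": 2,"y": 0,"z": 0,"yaw": 0},
    {"x": 5,"y": 0,"z": 0,"yaw": 0},
    {"x": 8,"y": 0,"z": -3,"yaw": 0},
    {"x": 10,"y": 0,"z": -9,"yaw": 0},
    {"x": 10,"y": 0,"z": -15,"yaw": 0},
    {"x": 10,"y": 0,"z": -20,"yaw": 0},
    {"x": 10,"y": 0,"z": -20,"yaw": 0}
  ]
}}

```text
clock: 33.08
eef_pos: [0.4768, -0.0043, 0.2056]
tool_rot: [0.662, 0.749, 0.003, 0.005]
ft_force: [-0.1, -0.0, -0.8]
grip_width: 0.0301
grasp_force: 0.0
```

```bash
python3 tabs.py
python3 - <<'E'
from h import *
np.set_printoptions(precision=1,suppress=True)
S=np.array([.4885,-.119]);a=np.radians(97.05);Y=np.array([np.cos(a),np.sin(a)])
S=np.array([.4878,-.122])+.0016*Y
for s in(0,.104,.107,.110):
    print(s,[proj(bot.camera_model(c),[*(S+(d-s)*Y),.075])[0] for c in('scene','side') for d in(.104,-.104)])
for c in('scene','side'):
    for n in('oil_stone','mallet_small','wood_block'):
        print(c,n,[(round(d['score'],2),np.round(d['centre']).tolist(),int(d['mask'].sum())) for d in bot.cut_out(c,n)[:1]])
E
```

```text
33.075 [ 0.4768 -0.0043  0.2056]
scene [([235.4, 294.6], 102), ([368.1, 300.8], 15)]
side [([601.0, 178.5], 62), ([221.9, 268.4], 93), ([318.7, 292.0], 38), ([372.5, 359.9], 37)]
0 [array([325.8, 270.5]), array([412.2, 332.6]), array([295.4, 262.8]), array([342.3, 321.6])]
0.104 [array([366.8, 300. ]), array([462.8, 369. ]), array([317.6, 290.6]), array([370. , 356.2])]
0.107 [array([368. , 300.8]), array([464.3, 370.1]), array([318.3, 291.5]), array([370.8, 357.3])]
0.11 [array([369.3, 301.7]), array([465.8, 371.2]), array([319. , 292.3]), array([371.7, 358.3])]
scene oil_stone [(0.66, [338.0, 413.0], 3205)]
scene mallet_small [(0.81, [228.0, 228.0], 1676)]
scene wood_block [(0.7, [264.0, 419.0], 807)]
side oil_stone [(0.73, [337.0, 353.0], 1370)]
side mallet_small [(0.58, [215.0, 236.0], 1175)]
side wood_block [(0.84, [287.0, 383.0], 526)]
```

```bash
python3 -c "
from workcell import bot
print(bot.job_done())"
```

```text
the job is handed in; nothing more can be done
None
```

The job is handed in, at about 33 s of the 72 s allowed. Both dogs had been left thrown back, so I flicked them shut before seating the stone. The stone then held under a straight-up tug of about 32 N, lifting only its 3 mm of play. The carriage is at about 110 mm, in the detent under the tool rest. The mallet and offcut have not moved, and the arm is clear of everything.

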